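# Find the lamp key that still snaps

### The arm

A 6-joint arm with a two-finger parallel gripper is mounted at the origin on the work surface. World frame = base frame: x ahead of the robot, y to its left, z up, the work surface at z = 0. Lengths are in mm, angles in degrees, forces in N, time in s.
With the tool pointing down it reaches from about 250 to 725 mm from the base axis. Payload 9.7 kg.
Tool frame: the origin (TCP) lies midway between the tips of the shut fingers; the grasp point (between the pads) lies 19 mm behind it; z points along the fingers, y is the direction in which the jaws open and shut (so a half turn about z gives the same grasp; the last joint's range is limited). The gripper opens to 85 mm and grips with 20 to 120 N. Pads are 22 mm wide; open, the fingers measure 114 mm over their backs; the gripper's body (76 mm by 85 mm) begins 54 mm behind the grasp point. The pads swing forward as they close: fully open they stand 13 mm farther back than shut.
Start: joints at [-63.14, 4.979, 10.078, 95.1, 0, 90], TCP at [248.496, -490.659, 231.284] pointing down, gripper open.
Joint ranges: [-179.16, 179.16], [-48.56, 103.87], [-65.8, 70.77], [-126.05, 130.52], [-82.76, 87.17], [-180, 180]. Speed limits (degrees/s): [127.2, 127.2, 147.25, 180, 180, 180].

### API

Orientations are given as a 3x3 rotation matrix whose columns are the frame's x, y, z axes.
In Python, from workcell import ctrl gives the robot as it stands.
- The arm moves only by the tool arm_command, never from a script. Its argument "increments" is a list of rows, each a list of 3 entries, a list of its own where there are three numbers: the gripper command: -1 is fully open, 1 is shut, values between are in proportion, then the shift along the tool's x, y, z in m, then the turn about the tool's z in degrees. In form: [[grip, [tx, ty, tz], yaw], ...]. A call has exactly 5 rows; each row shifts and turns the commanded pose from where the row before left it, along the tool's axes as they then stand; what a row does not reach is not made up. A row lasts 1/10 s, in which the tool goes at most 50 mm and 8.59 degrees, less where a joint would pass 70% of its speed; a pose out of reach is approached as far as the arm can. A call is refused whole if a number of a shift passes 0.05 or a number of a turn 8.59, either way. A call with a gripper value outside its range is refused whole. The fingers move at their own pace and stop on an object; "squeeze" is the grip in N (left out, the last holds). Time passes only in rows, so rows that do not move let the fingers close, or fill a call up. It gives the time, the measured TCP pose, the force and the opening at its end, in the units of the state.
- ctrl.sense(): the state, without advancing time (a new reading comes with each control period).
- ctrl.camera(name): name is "side" or "top" or "wrist"; returns (picture, depth): 400x640x3 uint8, red, green, blue; 400x640 float32, mm along the optical axis (not along the pixel's ray), 0 where there is no reading.
- ctrl.camera_info(name): a dict with "K" (3x3 intrinsics, pixels), "R" (3x3) and "t" (3): a world point X has camera coordinates R X + t; the wrist camera has in their place "mount" (4x4, takes a point from camera to tool coordinates, whose origin is the TCP and whose axes are the flange's). Camera axes: x right, y down, z forward; pixel columns grow to the right and rows downward; lengths in mm; the calibration is good to about 2 mm. A picture is of the moment at which its call begins: read the wrist's pose just before it. camera_info takes no time and is no camera call.
- ctrl.sign_off(): hands the job in, once; it reports no verdict.
The state is a dict: "clock": time; "qpos": joint angles; "qd": joint speeds; "effort": joint torques, N m; "ee_pos": TCP position; "tcp_rot": TCP orientation; "ft_force": force on the tool from outside, world axes, zero at the start; "torque": the same for the moment, N m; "opening": finger opening in mm.
Only numpy, scipy, OpenCV 4.12 (cv2) and the standard library are available. Lean on these libraries where they do the work, as an engineer would, in place of code of your own. Each camera call takes 0.05 s, during which the arm holds its last target. There are 200 camera calls.

### The job

Two of the three look-alike keys on the microscope's lamp supply are worn and just sink softly; find by feel the one that still snaps, and leave it latched down. Press slowly, never push a worn key right to its bottom, and once the good key has snapped do not press another. Leave everything else on the table where it is.

Things in the scene. Friction and masses are not known exactly. Their poses are not given: they have to be found in the camera images.
- console: White lamp supply fixed to the table, 250 mm wide (y), 210 deep, 178 high; place and yaw vary. Origin: centre of underside, z up, front -x. Its front ledge slopes 35 deg from 40 mm high (x -100) up to 80 mm (x -43), where an upright wall with a 12 mm eave at its top begins. Three keys in a row along y; push direction (0.574, 0, -0.819) in this frame: tilt the tool along it, clear of the eave.
- seat_left (a point): Centre of the top face of the left key (y = +56 mm in the console's frame) at its resting height, 20 mm off the ledge measured square to it; x -74 mm, z 83 mm in the console's frame. Fixed to the console: it does not sink with the key; axes as the console's. Key: black cylinder, 28 mm diameter, in a grey ring of 40 mm diameter, 3.5 mm high.
- seat_mid (a point): Centre of the top face of the mid key (y = 0 in the console's frame) at its resting height, 20 mm off the ledge measured square to it; x -74 mm, z 83 mm in the console's frame. Fixed to the console: it does not sink with the key; axes as the console's. Key: black cylinder, 28 mm diameter, in a grey ring of 40 mm diameter, 3.5 mm high.
- seat_right (a point): Centre of the top face of the right key (y = -56 mm in the console's frame) at its resting height, 20 mm off the ledge measured square to it; x -74 mm, z 83 mm in the console's frame. Fixed to the console: it does not sink with the key; axes as the console's. Key: black cylinder, 28 mm diameter, in a grey ring of 40 mm diameter, 3.5 mm high.
- key1 (a joint): Travel of one of the keys in m, 0 at rest, growing inwards; which key stands in which place is not told. All look alike. Two are worn: their resistance starts at about 1.5 N and only grows gently and evenly, to 2 to 4 N at 10 mm; they bottom at 15 mm and spring back when let go.
- key2 (a joint): Travel of one of the keys in m, 0 at rest, growing inwards; which key stands in which place is not told. All look alike. One is sound: it resists with 6 N at once, 7 N some 2 mm in, then its resistance falls away to nothing at about 6.5 mm, where it snaps through by itself to 11 mm and stays latched there.
- key3 (a joint): Travel of one of the keys in m, 0 at rest, growing inwards; which key stands in which place is not told. All look alike. Pressing a key 9 to 10 mm in is enough to tell which kind it is.
- objective: bystander: steel microscope objective, 25 mm diameter, 42 mm high, standing in front of the console; origin at the centre of its underside. Leave it alone.
- dish: bystander: shallow glass dish, 84 mm diameter, 16 mm high, in front of the console; origin at the centre of its underside. Leave it alone.
- oil: bystander: small amber bottle, 32 mm diameter, 62 mm high, beside the console; origin at the centre of its underside. Leave it alone.
- jar: bystander: clear jar with white cap, 56 mm diameter, 65 mm high; origin at the centre of its underside. Leave it alone.
- slidebox: bystander: grey slide box 85 x 90 x 32 mm; origin at the centre of its underside. Leave it alone.
- lenscap: bystander: black cap, 40 mm diameter, 12 mm high, lying on top of the console's housing; origin at the centre of its underside. Leave it alone.
- beaker: bystander: glass beaker, 64 mm diameter, 80 mm high; origin at the centre of its underside. Leave it alone.

How it is judged (in metres and radians):
On the way:
1. the sound key has snapped through and stays in (more than 9 mm) (value of joint key2 above 0.009 m), for 0.3 s.
At the end, for the whole second after the job is handed in: The key that snaps is latched, more than 9 mm in; the two worn keys are back up, less than 2 mm in; every bystander is within 30 mm of where it began (value of joint key2 above 0.009 m and value of joint each of key1, key3 below 0.002 m and distance of each of objective, dish, oil, jar, slidebox, lenscap, beaker from where it was at the start of the episode below 0.03 m); the robot touches nothing.
It fails at once if a worn key pushed to its bottom (deeper than 13.5 mm) (value of joint any of key1, key3 above 0.0135 m).
It fails at once if a worn key jabbed, not pressed slowly (sinking faster than 0.12 m/s) (velocity of joint any of key1, key3 above 0.12 m/s).
It fails at once if another key pressed (more than 4 mm) after the good key had snapped (value of joint key2 above 0.009 m and value of joint any of key1, key3 above 0.004 m).
It fails at once if a bystander shifted by more than 30 mm (distance of any of objective, dish, oil, jar, slidebox, lenscap, beaker from where it was at the start of the episode above 0.03 m).
It also fails if it takes over 72 s, if anything falls off the work surface, if the arm or the gripper's body presses on something with over 40 N, if the wrist force passes 120 N, or if a joint passes its speed limit or range.

## Working session

There is one attempt and no reset: what is moved stays moved. The work goes in short steps, Python scripts to look and compute and a tool call to move; the robot and the scene stay as the last step left them, time stands still between calls to the robot, and variables do not carry over. Pictures are saved under pics/ and viewed, about 8 in all and at most 12, crops included, and the job is handed in when it is done.

Besides the shell and the picture viewer there is one more tool, called after "Request:" in YAML: its name, and indented under it one key for each argument. arm_command: Moves the arm, as the interface text tells. Its arguments: {"type":"object","properties":{"increments":{"type":"array","items":{"type":"array"}},"squeeze":{"type":"number"}},"required":["increments"]}

```bash
mkdir -p pics; ls
python3 - <<'E'
from workcell import ctrl
import cv2,numpy as np
s=ctrl.sense(); print(s)
for n in ("top","side"):
    im,d=ctrl.camera(n); cv2.imwrite(f"pics/{n}0.png",im[:,:,::-1]); np.savez(f"{n}0.npz",im=im,d=d)
    i=ctrl.camera_info(n); print(n,i)
print(ctrl.camera_info("wrist"))
E
```

```text
pics
{'clock': 0.0, 'qpos': array([-6.31395370e+01,  5.01007827e+00,  1.00319998e+01,  9.50996804e+01,
        1.59490566e-03,  8.99992348e+01]), 'qd': array([ 0.05799962, -0.07486104, -0.02955942,  0.02094195, -0.11665794,
        0.00233081]), 'effort': array([ 6.72602109e-04, -5.20387352e+01,  4.64806867e+01,  1.62202085e-02,
        1.42040517e-05, -1.27273978e-06]), 'ee_pos': array([ 248.39627642, -490.43675358,  230.57089864]), 'tcp_rot': array([[ 8.92103503e-01,  4.51830714e-01, -5.88352081e-04],
       [ 4.51831097e-01, -8.92102664e-01,  1.22330089e-03],
       [ 2.78544543e-05, -1.35714677e-03, -9.99999079e-01]]), 'ft_force': array([ 0.10975003,  0.19998534, -0.10718559]), 'torque': array([-0.0060752 ,  0.01715464,  0.01644852]), 'opening': 85.50705372029627}
top {'K': array([[437.47634947,   0.        , 318.68323289],
       [  0.        , 437.47634947, 197.37567887],
       [  0.        ,   0.        ,   1.        ]]), 'R': array([[-0.08924295, -0.99600221, -0.00391002],
       [-0.97042951,  0.08783425, -0.22483706],
       [ 0.22428164, -0.01627072, -0.97438853]]), 't': 
[... 241 characters left out ...]
088, -0.41491613,  0.01118763],
       [-0.30555539,  0.65126516, -0.69461471],
       [ 0.28092074, -0.63537257, -0.71929496]]), 't': array([ 506.66477787,  260.82219085, 1078.11248051])}
{'K': array([[322.50784648,   0.        , 318.32199796],
       [  0.        , 322.50784648, 197.31748581],
       [  0.        ,   0.        ,   1.        ]]), 'mount': array([[-3.92044592e-04, -9.51948573e-01, -3.06257671e-01,
         7.90856147e+01],
       [ 9.99999811e-01, -2.28279536e-04, -5.70546166e-04,
         9.02767697e-01],
       [ 4.73218250e-04, -3.06257836e-01,  9.51948483e-01,
        -1.42923623e+02],
       [ 0.00000000e+00,  0.00000000e+00,  0.00000000e+00,
         1.00000000e+00]])}
```

View pics/top0.png

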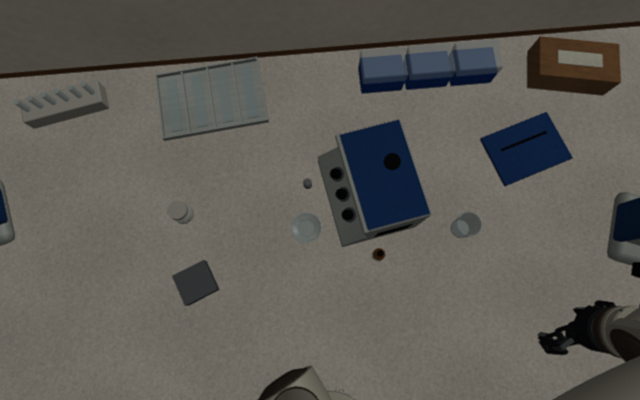

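View pics/side0.png

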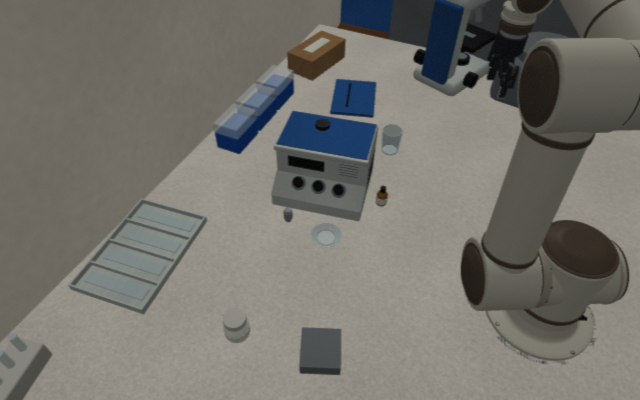

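Top view: the console's keys are at px (337,173), (342,194), (348,215). Its front faces image-left (world +y), with the dish (306,227) and objective (307,183) in front. The side view shows the same keys at (298,182), (318,186) and (338,190).

```bash
cat > h.py <<'E'
import numpy as np,cv2
from scipy import ndimage
from workcell import ctrl
def ray(n,px,z):
    i=ctrl.camera_info(n); R,t=i["R"],i["t"]; c=-R.T@t
    d=R.T@np.linalg.inv(i["K"])@[px[0],px[1],1]; return c+d*(z-c[2])/d[2]
def pts(n,d):
    i=ctrl.camera_info(n); v,u=np.mgrid[:400,:640]
    p=np.stack([u,v,np.ones_like(u)],-1)@np.linalg.inv(i["K"]).T*d[...,None]
    return (p-i["t"])@i["R"]
E
python3 - <<'E'
from h import *
seeds={"top":[(337,173),(342,194),(348,215)],"side":[(298,182),(318,186),(338,190)]}
for n in seeds:
    f=np.load(n+"0.npz"); g=f["im"].max(2); P=pts(n,f["d"].astype(float))
    C=[]
    for s in seeds[n]:
        y,x=np.mgrid[s[1]-9:s[1]+10,s[0]-9:s[0]+10]; m=(g[y,x]<45)
        l,k=ndimage.label(m); m=l==l[9,9]
        c=(x[m].mean(),y[m].mean()); q=P[y[m],x[m]]
        print(n,s,m.sum(),np.round(c,1),"ray83",ray(n,c,83).round(1),"ray80",ray(n,c,80)[:2].round(1),"depth med",np.median(q,0).round(1))
        C.append(ray(n,c,82)[:2])
    C=np.array(C); v=C[0]-C[2] if n=="top" else C[0]-C[2]
    print("row len",np.hypot(*v),"row dir",np.degrees(np.arctan2(v[1],v[0])))
for nm,px in dict(obj=(307,183),dish=(306,227),oil=(378,254),cap=(392,161)).items():
    print(nm,ray("top",px,20).round(0))
for n in("top","side"):
    im=np.load(n+"0.npz")["im"]; c=im[110:270,260:460] if n=="top" else im[90:250,240:440]
    cv2.imwrite(f"pics/c_{n}.png",cv2.resize(c[:,:,::-1],None,fx=4,fy=3.75,interpolation=2)) if 0 else None
E
```

```text
top (337, 173) 154 [336.4 173.7] ray83 [652.5 -83.2  83. ] ray80 [653.4 -83.4] depth med [652.9 -83.5  79.1]
top (342, 194) 158 [342.3 193.8] ray83 [598.1 -92.9  83. ] ray80 [598.8 -93.2] depth med [598.2 -93.8  79.2]
top (348, 215) 160 [348.3 214.4] ray83 [ 543.6 -102.8   83. ] ray80 [ 544.1 -103. ] depth med [ 543.6 -103.4   79.3]
row len 110.80709201997794 row dir 10.170566935752186
side (298, 182) 95 [297.8 181.9] ray83 [650.1 -71.   83. ] ray80 [651.5 -73.8] depth med [651.6 -73.4  80.3]
side (318, 186) 96 [317.7 185.8] ray83 [595.5 -80.1  83. ] ray80 [596.7 -82.9] depth med [596.5 -83.3  80.6]
side (338, 190) 95 [338.  189.8] ray83 [540.7 -89.5  83. ] ray80 [541.8 -92.3] depth med [542.  -92.5  80.7]
row len 110.98756326803219 row dir 9.599726480093292
obj [651.  -5.  20.]
dish [531.   8.  20.]
oil [ 443. -174.   20.]
cap [ 693. -243.   20.]
```

Run:
```python
from h import *
yaw=np.radians(9.9); ey=np.array([np.cos(yaw),np.sin(yaw),0]); ex=np.array([np.sin(yaw),-np.cos(yaw),0])
K=np.array([596.5,-83,0.])
for n in("top","side"):
    f=np.load(n+"0.npz"); P=pts(n,f["d"].astype(float)); g=f["im"].max(2)
    a=(P-K)@ex; b=(P-K)@ey; z=P[...,2]; ok=f["d"]>0
    m=ok&(abs(b)<115)&(a>-22)&(a<18)&(g>70)&(abs(abs(abs(b)-28))<6)  # between keys
    A=np.c_[a[m],np.ones(m.sum())]
    c=np.polyfit(a[m],z[m],1); print(n,m.sum(),"ledge slope",np.degrees(np.arctan(c[0])),"z at a=0",c[1])
    # profile of height along console x, between the keys
    for lo in range(-50,70,5):
        q=ok&(abs(abs(b)-28)<7)&(a>=lo)&(a<lo+5)
        if q.sum(): print(lo+2.5,q.sum(),np.percentile(z[q],[5,50,95]).round(1),end=" | ")
    print()
    # key face points: height above the ledge, normal direction
    for k,s in enumerate((56,0,-56)):
        h=-(a)*.574+(z)*.819
        w=ok&(g<45)&(abs(b-s)<20)&(abs(a)<25)
        hh=h[w]; top=w&(h>np.percentile(hh,90)-4)
        print(s,w.sum(),np.percentile(hh,[5,50,95]).round(1),"topface a,b,z",a[top].mean().round(1),b[top].mean().round(1),z[top].mean().round(1),top.sum())
    t=ok&(z>170)&(z<190)&(abs(b)<100)&(a>0)&(a<60); print("eave min a",np.percentile(a[t],[0.5,2]).round(1))
```

```text
top 1 ledge slope 80.23017905934702 z at a=0 29.449359402161143
-47.5 18 [-3.9 -0.7  2.3] | -42.5 19 [-4.5 -1.7  1.7] | -37.5 18 [-4.9 -0.9  1.5] | -32.5 16 [-3.1  1.1  4.4] | -27.5 20 [-4.1  1.2  2.8] | -22.5 32 [-2.5 36.1 43.1] | -17.5 19 [40.8 44.4 48. ] | -12.5 21 [44.8 48.3 51.5] | -7.5 21 [47.5 50.6 53.9] | -2.5 22 [50.6 54.1 58.4] | 2.5 19 [54.7 57.8 61.3] | 7.5 23 [58.6 61.9 66.9] | 12.5 20 [60.9 64.8 68.4] | 17.5 20 [65.7 68.6 72.4] | 22.5 42 [ 69.5 167.9 176. ] | 27.5 48 [ 71.1  79.9 176.5] | 32.5 42 [ 76.5 175.2 180.1] | 37.5 24 [174.9 177.2 180.4] | 42.5 23 [174.2 177.5 179.3] | 47.5 27 [175.6 177.5 180. ] | 52.5 23 [175.8 177.9 180.5] | 57.5 25 [174.3 177.2 180.1] | 62.5 24 [175.4 178.6 181.2] | 67.5 22 [175.6 177.6 179.9] | 
56 142 [48.3 63.2 68.2] topface a,b,z 3.9 58.2 83.0 71
0 147 [47.9 63.2 68.3] topface a,b,z 3.4 1.7 83.0 74
-56 150 [47.3 62.8 68.5] topface a,b,z 3.5 -53.7 83.7 64
eave min a [21.7 22.3]
side 166 ledge slope 42.91605599469861 z at a=0 58.75608295711753
-47.5 16 [-2.6 -0.2  2.8] | -42.5 11 [-2.2 -0.5  1.6] | -37.5 15 [-2.3  0.2  2.9] | -32.5 15 [-3.7  0.6 13.5] | -27.5 70 [-0.6 19.3 40.7] | -22.5 59 [-2.2 25.2 45.1] | -17.5 24 [40.1 44.8 48.8] | -12.5 23 [45.7 48.7 52.4] | -7.5 20 [47.1 52.  55.6] | -2.5 23 [51.3 55.5 58.2] | 2.5 22 [53.7 58.4 62.8] | 7.5 24 [55.5 61.6 64.7] | 12.5 28 [59.5 65.4 70.5] | 17.5 40 [ 64.1  72.9 172.8] | 22.5 55 [ 69.8 166.6 176.2] | 27.5 94 [ 73.6 123.1 177.6] | 32.5 170 [ 79.5 115.9 176.3] | 37.5 26 [ 89.8 176.2 179.5] | 42.5 13 [174.8 177.3 179.6] | 47.5 12 [176.3 177.7 179.8] | 52.5 11 [173.9 176.9 179.8] | 57.5 14 [175.2 177.1 179.5] | 62.5 16 [174.4 176.8 179.1] | 67.5 14 [174.8 177.7 179.3] | 
56 96 [51.7 66.  70.2] topface a,b,z 0.0 55.5 83.6 55
0 96 [51.  67.  70.8] topface a,b,z -1.3 0.1 83.0 52
-56 95 [51.2 65.9 69.8] topface a,b,z -0.6 -54.7 81.8 60
eave min a [17.3 18.3]<stdin>:9: RankWarning: Polyfit may be poorly conditioned
```

Request:
arm_command:
  increments:
    - [-1,[0.034,-0.0169,0],0]
    - [-1,[0.034,-0.0169,0],0]
    - [-1,[0.034,-0.0169,0],0]
    - [-1,[0.034,-0.0169,0],0]
    - [-1,[0.034,-0.0169,0],0]

```text
clock: 0.6
ee_pos: [362.5, -337.1, 231.0]
tcp_rot: [[0.892, 0.452, -0.0], [0.452, -0.892, 0.0], [-0.0, -0.0, -1.0]]
ft_force: [1.4, -0.8, 0.3]
opening: 85.3
```

Request:
arm_command:
  increments:
    - [-1,[0.034,-0.0169,0],0]
    - [-1,[0.034,-0.0169,0],0]
    - [-1,[0.034,-0.0169,0],0]
    - [-1,[0.034,-0.0169,0],0]
    - [-1,[0.034,-0.0169,0],0]

```text
clock: 1.1
ee_pos: [476.1, -184.8, 231.0]
tcp_rot: [[0.892, 0.452, -0.0], [0.452, -0.892, 0.0], [-0.0, -0.0, -1.0]]
ft_force: [-1.1, -1.4, -0.5]
opening: 85.4
```

Request:
arm_command:
  increments:
    - [-1,[0.034,-0.0169,0],0]
    - [-1,[0.034,-0.0169,0],0]
    - [-1,[0.034,-0.0169,0],0]
    - [-1,[0.034,-0.0169,0],0]
    - [-1,[0.034,-0.0169,0],0]

```text
clock: 1.6
ee_pos: [589.6, -32.6, 230.9]
tcp_rot: [[0.892, 0.452, -0.001], [0.452, -0.892, -0.0], [-0.001, -0.0, -1.0]]
ft_force: [0.6, -1.2, 0.3]
opening: 85.4
```

Request:
arm_command:
  increments:
    - [-1,[0,0,0],3.4]
    - [-1,[0,0,0],3.4]
    - [-1,[0,0,0],3.4]
    - [-1,[0,0,0],3.4]
    - [-1,[0,0,0],3.4]

```text
clock: 2.1
ee_pos: [588.8, -34.0, 230.8]
tcp_rot: [[0.986, 0.169, -0.001], [0.169, -0.986, 0.0], [-0.001, -0.0, -1.0]]
ft_force: [-0.4, 0.3, 0.5]
opening: 85.1
```

Request:
arm_command:
  increments:
    - [-1,[0,0,0],0]
    - [-1,[0,0,0],0]
    - [-1,[0,0,0],0]
    - [-1,[0,0,0],0]
    - [-1,[0,0,0],0]

```text
clock: 2.6
ee_pos: [588.9, -34.1, 231.3]
tcp_rot: [[0.985, 0.172, -0.0], [0.172, -0.985, -0.0], [-0.0, 0.0, -1.0]]
ft_force: [0.8, 0.2, -0.9]
opening: 85.2
```

Run:
```python
from h import *
s=ctrl.sense(); np.set_printoptions(precision=3,suppress=True)
for k in("clock","qpos","ee_pos","tcp_rot","ft_force"): print(k,s[k])
im,d=ctrl.camera("wrist"); cv2.imwrite("pics/w1.png",im[:,:,::-1])
i=ctrl.camera_info("wrist"); M=i["mount"]
R=s["tcp_rot"]; p=s["ee_pos"]
for X in ([653.1,-75.5,83],[597.9,-85.1,83],[542.7,-94.7,83]):
    c=M[:3,:3].T@(R.T@(np.array(X)-p)-M[:3,3]); u=i["K"]@c; print("pred px",u[:2]/u[2])
```

```text
clock 2.6
qpos [ -3.312  10.606  16.328  95.723  -0.001 166.799]
ee_pos [588.942 -34.087 231.271]
tcp_rot [[ 0.985  0.172 -0.   ]
 [ 0.172 -0.985 -0.   ]
 [-0.     0.    -1.   ]]
ft_force [ 0.829  0.197 -0.941]
pred px [376.493 121.171]
pred px [373.179 182.568]
pred px [370.223 237.349]
```

View pics/w1.png

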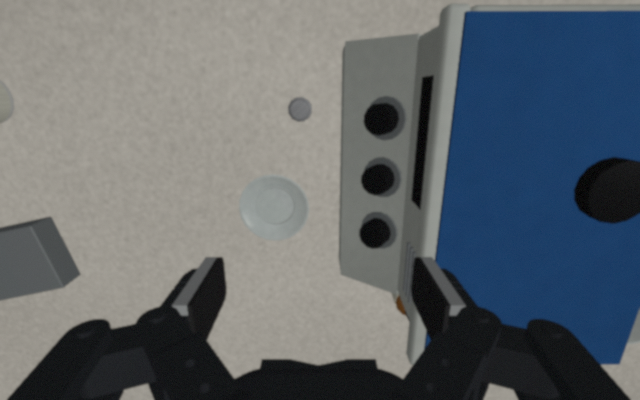

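The wrist view shows the keys at (381,119), (379,179) and (376,233), near the predicted positions. The finger pads are at x≈200 and 437, and the outer knuckles flare wider. I'll measure the knuckle outline against the eave.

Run:
```python
from h import *
np.set_printoptions(precision=1,suppress=True)
s=ctrl.sense(); im,d=ctrl.camera("wrist"); i=ctrl.camera_info("wrist"); M=i["mount"]
v,u=np.mgrid[:400,:640]; d=d.astype(float)
T=(np.stack([u,v,np.ones_like(u)],-1)@np.linalg.inv(i["K"]).T*d[...,None])@M[:3,:3].T+M[:3,3]
m=(d>0)&(T[...,2]<20)&(T[...,1]>0); print(m.sum(), d[d>0].min())
for lo in range(-130,20,8):
    q=m&(T[...,2]>=lo)&(T[...,2]<lo+8)
    if q.sum()>3: print("z",lo,q.sum(),"y",np.percentile(T[...,1][q],[1,50,99]),"x",np.percentile(T[...,0][q],[1,99]))
# keys: top faces via depth, in world
W=T@s["tcp_rot"].T+s["ee_pos"]; g=im.max(2)
ey=np.array([.985,.172,0]);ex=np.array([.172,-.985,0]);K=np.array([597.9,-85.1,0])
a=(W-K)@ex;b=(W-K)@ey;z=W[...,2];h=-a*.574+(z-83)*.819
for sft in(56,0,-56):
    w=(d>0)&(abs(b-sft)<18)&(abs(a)<18)&(abs(h)<4)
    print(sft,w.sum(),"mean a,b,z",a[w].mean(),b[w].mean()-sft,z[w].mean(),"h",h[w].mean(),"range",np.percentile(a[w],[2,98]),np.percentile(b[w]-sft,[2,98]))
w=(d>0)&(abs(abs(b)-28)<5)&(abs(a)<15); c=np.polyfit(a[w],z[w],1); print("ledge z at a=0 (want 58.2), slope",c[1],c[0])
t=(d>0)&(z>170)&(z<186)&(abs(b)<90)&(a<60); print("eave",np.percentile(a[t],[.5,2]))
```

```text
20056 64.65376281738281
z -98 406 y [14.1 22.5 31.6] x [16.9 20.7]
z -90 4367 y [ 0.8 27.8 71.8] x [ 9.9 18.7]
z -82 4835 y [ 0.6 34.1 72.9] x [ 6.3 18.5]
z -74 4388 y [ 9.7 62.1 73.8] x [-8.2 17.8]
z -66 2642 y [39.3 54.6 73.9] x [-9.8 14.6]
z -58 683 y [43.1 47.3 65.4] x [ 1.1 14.4]
z -50 698 y [42.9 43.7 56.7] x [-7.3 12.3]
z -42 773 y [43.  43.6 56.9] x [-9.9 12.3]
z -34 615 y [43.  43.6 56.8] x [-9.6 12.2]
z -26 506 y [43.  43.6 56.2] x [-9.7 12.1]
z -18 143 y [43.1 43.5 49.6] x [-10.   11.8]
56 749 mean a,b,z 1.2579400102333906 1.842559379051309 83.83052827054105 h -0.04185491230084335 range [-9.3 12. ] [-10.5  13.8]
0 643 mean a,b,z 1.0678607214587015 2.2751602119558996 84.04896915940057 h 0.24615368743177363 range [-9.7 11.9] [-10.3  14.5]
-56 550 mean a,b,z 1.4394328044179192 2.7631197209841005 83.63236867321298 h -0.3083244863744642 range [-9.2 12.1] [-9.9 14.8]
ledge z at a=0 (want 58.2), slope 58.62995167216096 0.7017869140114887
eave [18.9 19.3]
```

Request:
arm_command:
  increments:
    - [-1,[0.002,-0.013,0],0]
    - [-1,[0,0,0.03],0]
    - [-1,[0,0,0.04],0]
    - [-1,[0,0,0.04],0]
    - [-1,[0,0,0.03],0]

```text
clock: 3.2
ee_pos: [587.8, -20.0, 88.7]
tcp_rot: [[0.985, 0.172, -0.002], [0.172, -0.985, 0.0], [-0.002, -0.001, -1.0]]
ft_force: [-0.3, 0.1, -0.1]
opening: 85.7
```

Request:
arm_command:
  increments:
    - [-1,[0,0,0.012],0]
    - [-1,[0,0,0],0]
    - [-1,[0,0,0],0]
    - [-1,[0,0,0],0]
    - [-1,[0,0,0],0]

```text
clock: 3.7
ee_pos: [589.6, -20.9, 81.0]
tcp_rot: [[0.985, 0.171, 0.002], [0.171, -0.985, -0.0], [0.002, 0.0, -1.0]]
ft_force: [0.2, 0.0, -0.5]
opening: 85.1
```

Run:
```python
from h import *
np.set_printoptions(precision=2,suppress=True)
s=ctrl.sense(); print(s["clock"],s["ee_pos"],s["ft_force"])
im,d=ctrl.camera("wrist"); cv2.imwrite("pics/w2.png",im[:,:,::-1])
im,d=ctrl.camera("side"); cv2.imwrite("pics/s2.png",cv2.resize(im[80:260,220:440,::-1],None,fx=3,fy=3))
```

```text
3.7 [589.56 -20.91  80.97] [ 0.23  0.03 -0.52]
```

View pics/w2.png

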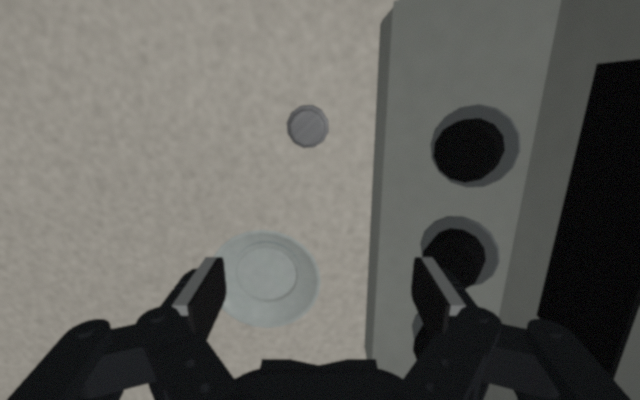

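View pics/s2.png

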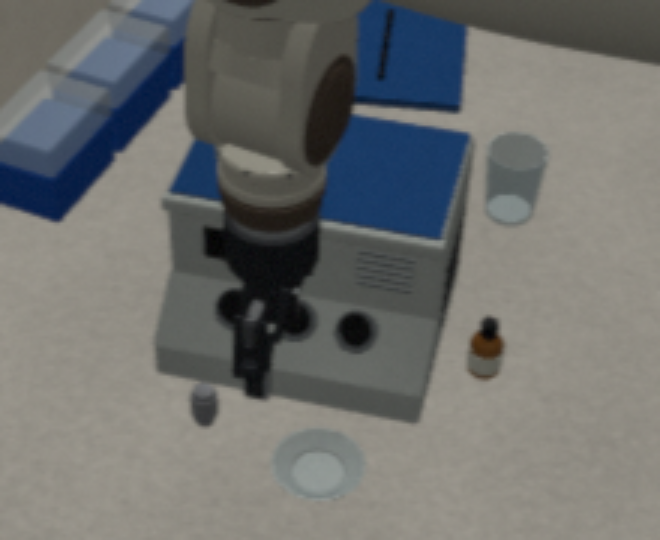

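Wrist view: the right finger tip is just over the mid key at (458,258), clear of the wall. The side crop agrees. Now press slowly along the key axis.

Request:
arm_command:
  increments:
    - [-1,[0,0.0007,0.001],0]
    - [-1,[0,0.0007,0.001],0]
    - [-1,[0,0.0007,0.001],0]
    - [-1,[0,0.0007,0.001],0]
    - [-1,[0,0.0007,0.001],0]

```text
clock: 4.3
ee_pos: [589.3, -24.5, 74.1]
tcp_rot: [[0.985, 0.171, -0.0], [0.171, -0.985, -0.0], [-0.0, -0.0, -1.0]]
ft_force: [-0.4, 0.1, 0.2]
opening: 85.0
```

Request:
arm_command:
  increments:
    - [-1,[0,0.0006,0.0008],0]
    - [-1,[0,0.0006,0.0008],0]
    - [-1,[0,0.0006,0.0008],0]
    - [-1,[0,0,0],0]
    - [-1,[0,0,0],0]

```text
clock: 4.8
ee_pos: [589.6, -26.2, 71.9]
tcp_rot: [[0.985, 0.171, -0.0], [0.171, -0.985, 0.0], [-0.0, -0.0, -1.0]]
ft_force: [0.4, 0.2, 0.4]
opening: 85.4
```

Request:
arm_command:
  increments:
    - [-1,[0,0.0006,0.0008],0]
    - [-1,[0,0.0006,0.0008],0]
    - [-1,[0,0.0006,0.0008],0]
    - [-1,[0,0,0],0]
    - [-1,[0,0,0],0]

```text
clock: 5.3
ee_pos: [589.9, -27.9, 69.4]
tcp_rot: [[0.985, 0.171, -0.0], [0.171, -0.985, -0.0], [-0.0, -0.0, -1.0]]
ft_force: [-0.6, -0.1, -0.0]
opening: 85.6
```

Request:
arm_command:
  increments:
    - [-1,[0,0.0006,0.0008],0]
    - [-1,[0,0.0006,0.0008],0]
    - [-1,[0,0.0006,0.0008],0]
    - [-1,[0,0,0],0]
    - [-1,[0,0,0],0]

```text
clock: 5.8
ee_pos: [590.2, -29.7, 67.1]
tcp_rot: [[0.985, 0.171, -0.0], [0.171, -0.985, 0.0], [-0.0, -0.0, -1.0]]
ft_force: [0.4, -0.3, -0.5]
opening: 85.1
```

Request:
arm_command:
  increments:
    - [-1,[0,0.0006,0.0008],0]
    - [-1,[0,0.0006,0.0008],0]
    - [-1,[0,0,0],0]
    - [-1,[0,0,0],0]
    - [-1,[0,0,0],0]

```text
clock: 6.3
ee_pos: [590.5, -30.7, 65.8]
tcp_rot: [[0.985, 0.171, 0.0], [0.171, -0.985, 0.0], [0.0, -0.0, -1.0]]
ft_force: [-1.2, 3.0, 4.4]
opening: 85.2
```

Request:
arm_command:
  increments:
    - [-1,[0,0.0006,0.0008],0]
    - [-1,[0,0.0006,0.0008],0]
    - [-1,[0,0,0],0]
    - [-1,[0,0,0],0]
    - [-1,[0,0,0],0]

```text
clock: 6.8
ee_pos: [590.7, -31.8, 64.2]
tcp_rot: [[0.985, 0.171, 0.0], [0.171, -0.985, 0.0], [0.0, -0.0, -1.0]]
ft_force: [-1.8, 3.5, 6.5]
opening: 85.6
```

Request:
arm_command:
  increments:
    - [-1,[0,0.0006,0.0008],0]
    - [-1,[0,0.0006,0.0008],0]
    - [-1,[0,0,0],0]
    - [-1,[0,0,0],0]
    - [-1,[0,0,0],0]

```text
clock: 7.3
ee_pos: [590.9, -33.2, 62.2]
tcp_rot: [[0.985, 0.171, 0.0], [0.171, -0.985, 0.0], [0.0, -0.0, -1.0]]
ft_force: [-0.3, 4.3, 3.2]
opening: 85.5
```

7.5 N and then falling means this is the sound key. Continue through the snap.

Request:
arm_command:
  increments:
    - [-1,[0,0.0006,0.0008],0]
    - [-1,[0,0.0006,0.0008],0]
    - [-1,[0,0,0],0]
    - [-1,[0,0,0],0]
    - [-1,[0,0,0],0]

```text
clock: 7.8
ee_pos: [590.8, -34.6, 60.3]
tcp_rot: [[0.985, 0.171, -0.001], [0.171, -0.985, -0.0], [-0.001, 0.0, -1.0]]
ft_force: [-0.5, 0.9, -1.2]
opening: 85.4
```

Request:
arm_command:
  increments:
    - [-1,[0,0.0006,0.0008],0]
    - [-1,[0,0.0006,0.0008],0]
    - [-1,[0,0,0],0]
    - [-1,[0,0,0],0]
    - [-1,[0,0,0],0]

```text
clock: 8.3
ee_pos: [591.1, -34.6, 59.1]
tcp_rot: [[0.985, 0.172, -0.0], [0.172, -0.985, 0.001], [0.0, -0.001, -1.0]]
ft_force: [-1.3, 9.4, 1.0]
opening: 85.5
```

Force vanished (snap), then a sideways push of 9 N in y, likely a knuckle touching the eave or wall. Back off along the key axis and look.

Request:
arm_command:
  increments:
    - [-1,[0,-0.0015,-0.001],0]
    - [-1,[0,-0.002,-0.002],0]
    - [-1,[0,-0.004,-0.005],0]
    - [-1,[0,-0.005,-0.007],0]
    - [-1,[0,-0.005,-0.007],0]

```text
clock: 8.8
ee_pos: [588.3, -18.1, 81.9]
tcp_rot: [[0.985, 0.171, 0.0], [0.171, -0.985, -0.0], [0.0, 0.0, -1.0]]
ft_force: [0.3, -0.8, -0.2]
opening: 85.4
```

Request:
arm_command:
  increments:
    - [-1,[0,-0.01,-0.04],0]
    - [-1,[0,0,-0.05],0]
    - [-1,[0,0,-0.05],0]
    - [-1,[0,0,0],0]
    - [-1,[0,0,0],0]

```text
clock: 9.3
ee_pos: [587.2, -8.2, 223.3]
tcp_rot: [[0.985, 0.171, 0.004], [0.171, -0.985, -0.0], [0.004, 0.001, -1.0]]
ft_force: [0.7, -1.1, -1.1]
opening: 85.7
```

Run:
```python
from h import *
np.set_printoptions(precision=1,suppress=True)
s=ctrl.sense(); print(s["clock"],s["ee_pos"],s["ft_force"])
im,d=ctrl.camera("wrist"); cv2.imwrite("pics/w3.png",im[:,:,::-1]); i=ctrl.camera_info("wrist"); M=i["mount"]
v,u=np.mgrid[:400,:640]; d=d.astype(float)
T=(np.stack([u,v,np.ones_like(u)],-1)@np.linalg.inv(i["K"]).T*d[...,None])@M[:3,:3].T+M[:3,3]
W=T@s["tcp_rot"].T+s["ee_pos"]
ey=np.array([.985,.172,0]);ex=np.array([.172,-.985,0]);K=np.array([597.9,-85.1,0])+1.2*ex+2.2*ey
a=(W-K)@ex;b=(W-K)@ey;h=-a*.574+(W[...,2]-83.5)*.819; t=a*.819+(W[...,2]-83.5)*.574
g=im.max(2)
for sft in(56,0,-56):
    w=(d>0)&(np.hypot(t,b-sft)<9); print(sft,w.sum(),"h pct",np.percentile(h[w],[10,50,90]))
```

```text
9.3 [587.2  -8.2 223.3] [ 0.7 -1.1 -1.1]
56 345 h pct [-0.5  0.5  1.3]
0 3333 h pct [201.1 246.2 254.1]
-56 246 h pct [-0.6  0.2  1.1]
```

View pics/w3.png

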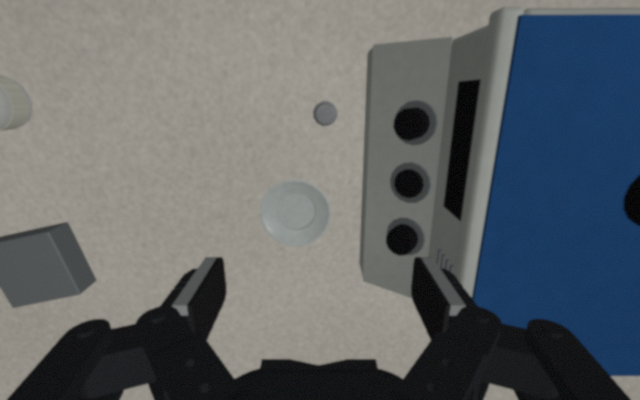

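The wrist view shows the mid key (409,184) visibly lower in its ring, with the gripper clear. The mid height sample was polluted by gripper pixels, so I'll repeat it.

Run:
```python
from h import *
np.set_printoptions(precision=1,suppress=True)
ey=np.array([.985,.172,0]);ex=np.array([.172,-.985,0]);K=np.array([597.9,-85.1,0])+1.2*ex+2.2*ey
def rep(n,W,d):
    a=(W-K)@ex;b=(W-K)@ey;h=-a*.574+(W[...,2]-83.5)*.819; t=a*.819+(W[...,2]-83.5)*.574
    for sft in(56,0,-56):
        w=(d>0)&(np.hypot(t,b-sft)<9)&(abs(h)<22); print(n,sft,w.sum(),"h pct",np.percentile(h[w],[10,50,90]) if w.sum() else "")
s=ctrl.sense(); im,d=ctrl.camera("wrist"); i=ctrl.camera_info("wrist"); M=i["mount"]
v,u=np.mgrid[:400,:640]; d=d.astype(float)
T=(np.stack([u,v,np.ones_like(u)],-1)@np.linalg.inv(i["K"]).T*d[...,None])@M[:3,:3].T+M[:3,3]
rep("wrist",T@s["tcp_rot"].T+s["ee_pos"],d)
im2,d2=ctrl.camera("top"); rep("top",pts("top",d2.astype(float)),d2)
f=np.load("top0.npz"); P0=pts("top",f["d"].astype(float)); 
for nm,(x,y) in dict(obj=(307,183),dish=(306,227),oil=(378,254),cap=(392,161),jar=(180,211),box=(195,282),beaker=(465,225)).items():
    sl=np.s_[y-14:y+15,x-14:x+15]; print(nm,"mean abs image change",np.abs(im2[sl].astype(int)-f["im"][sl]).mean())
s=ctrl.sense(); print(s["clock"],s["ft_force"],s["ee_pos"],s["qd"])
```

```text
wrist 56 347 h pct [-0.5  0.5  1.3]
wrist 0 278 h pct [-12.2 -11.3 -10.5]
wrist -56 247 h pct [-0.6  0.2  1. ]
top 56 0 h pct 
top 0 0 h pct 
top -56 0 h pct 
obj mean abs image change 13.595719381688466
dish mean abs image change 10.987316686484345
oil mean abs image change 3.5723345223939753
cap mean abs image change 1.4942528735632183
jar mean abs image change 3.684898929845422
box mean abs image change 2.0479587792310743
beaker mean abs image change 3.3032104637336506
9.45 [ 0.8 -0.6 -0. ] [586.   -8.4 219.9] [-0.1  0.3 -0.5  0.   0.  -0.1]
```

Mid key is 11.3 mm in, and the other two are at rest within 0.5 mm. The robot is clear and still, so I'll hand in.

```bash
python3 -c "
from workcell import ctrl
print(ctrl.sign_off())"
```

```text
the job is handed in; nothing more can be done
None
```

The middle key was the good one: it is latched down, and I pressed no other key. I pressed it slowly with one open finger along its push direction, with the tool pointing straight down because the interface has no tilt. The resistance rose to about 7.5 N, then fell to nothing as it snapped through.

**Key check:** after backing off, the wrist camera's depth put the middle key 11.3 mm in and the left and right keys within 0.5 mm of rest.

**Robot:** it was clear, about 220 mm up, with wrist force near zero. I handed in at about 9.5 s.

**Did not go as planned:**
- **Sideways contact:** just after the snap I felt about 9 N sideways for a moment, probably the gripper's knuckle touching the console's wall or eave. I backed off at once. That is well under the 40 N limit, and the console is fixed.
- **Top camera:** its last check of the keys gave no data because the arm hid them.
- **Objective and dish:** their patches in the top picture changed by more than the others, probably the arm's shadow or the arm in the way. In the wrist picture both look undisturbed, but I did not measure how far they were from where they started.

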